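# Unclamp the cast specimen block and stand it on the light plate

## Task

Pull the toggle clamp's handle over centre so that the clamp stays open, take the cast specimen block out of the jig and lay it flat on the rubber mat, letting go of it there. Then take it again another way and stand it gently upright on its dark foot in the middle of the light plate, let go, and leave the clamp open and the other things on the table where they are.

Things in the scene. Friction and masses are not known exactly. Their poses are not given: they have to be found in the camera images.
- jig: Fixed clamping jig: aluminium base plate 245 x 100 x 12 mm, block nest at +x, steel toggle clamp at -x. Origin: centre of the plate's underside, z up. The block lies on the plate, its centre at x = +45 mm, between steel lips 8 mm high: one at each end and two on each long side, which leave the middle 72 mm of the long sides free.
- clamp_axis (a point): Fixed axis of the clamp handle, along the jig's y, at x = -76 mm, z = 117 mm of the jig. It runs between two steel cheeks (68 mm wide, from x = -98 to -30 mm of the jig; 40 mm apart overall) that reach up to z = 130 mm.
- handle (a joint): Swing of the clamp handle, rad: 0 = clamped (leans 0.3 rad from upright towards the block, +x of the jig); grows as it swings over towards the jig's -x end; 1.3 = open. Sprung over centre: below 0.6 it springs back, beyond 0.6 it snaps open and stays. Takes at most about 0.8 N m, or 11 N at 70 mm from the axis. Clamped, it holds the block fast.
- handle_tip (a point): Free end of the handle, 125 mm from its axis. The handle is a straight round bar, 20 mm thick (black grip) from 50 mm to 125 mm from the axis, thinner below; its end is rounded and stands 10 mm further out.
- bar_end (a point): Free end of the hold-down bar (steel, 100 mm long, 16 mm wide, with a rubber foot on the block's top), hinged at x = -47 mm, z = 62 mm of the jig. It moves only with the handle: level towards +x of the jig when clamped; when open almost upright (leaning about 0.3 rad to +x), its end about 160 mm over the table.
- block: Loose cast resin specimen block, 120 mm long (x) x 50 mm wide (y) x 44 mm high (z) as it lies in the jig, 0.24 to 0.39 kg. Origin: centre of its underside as it lies at first, z up, x along its length. Its last 14 mm at +x are the dark plastic foot (full 50 x 44 mm section, flat end); the last 14 mm at -x are a stepped-down head of 34 x 30 mm. In the jig its axes are those of the jig, head towards the clamp.
- block_foot (a point): Centre of the flat end face of the block's foot (60 mm along +x from the middle of the block).
- block_mid (a point): Middle of the block's volume.
- mat: Flat black rubber mat 170 x 160 mm, 3 mm thick, fixed to the table. Origin: centre of its underside.
- plate: Light plate: square grey box 150 x 150 mm with a white top panel, top at 14 mm over the table, fixed. Origin: centre of its underside, z up.
- dish1: Bystander: closed petri dish, 90 mm across, 18 mm high. Origin under its centre.
- dish2: Bystander: closed petri dish, 90 mm across, 18 mm high. Origin under its centre.
- jar: Bystander: amber jar, 60 mm across, 90 mm high. Origin under its centre.
- weight: Bystander: brass weight, 44 mm across, 50 mm high. Origin under its centre.
- marker: Bystander: marker pen lying flat, 138 mm long along its x, 18 mm thick. Origin under its middle.
There are look-alikes about, which are no part of the job. Of the things that look like the plate, the smaller one is meant.

How it is judged:
By the outcome, as a careful person would: the job done as asked, in the order asked, and still so for the second after the job is handed in, with the robot touching nothing.
It also fails if it takes over 67 s, if anything falls off the work surface, if the arm or the gripper's body presses on something with over 40 N, if the wrist force passes 120 N, or if a joint passes its speed limit or range.

## Robot

A 6-joint arm with a two-finger parallel gripper is mounted at the origin on the work surface. World frame = base frame: x ahead of the robot, y to its left, z up, the work surface at z = 0. Lengths are in m, angles in degrees, forces in N, time in s.
With the tool pointing down it reaches from about 0.3 to 0.75 m from the base axis. Payload 8.5 kg.
Tool frame: the origin (TCP) lies on the mounting face of the last link; the fingertips stand 173 mm ahead of it and the grasp point (between the pads) lies 155 mm ahead of it (env.tips_ahead is the distance from the TCP to the fingertips, in m); z points along the fingers, x is the direction in which the jaws open and shut, and the axes are right-handed (so a half turn about z gives the same grasp; the last joint's range is limited). The gripper opens to 85 mm and grips with 20 to 120 N. Pads are 22 mm wide; open, the fingers measure 114 mm over their backs; the gripper's body (76 mm by 85 mm) begins 54 mm behind the grasp point. The pads swing forward as they close: fully open they stand 13 mm farther back than shut.
Start: joints at [64.039, 21.807, 74.336, -0, 83.858, -12.336], TCP at [0.13, 0.535, 0.405] pointing down, gripper open.
Joint ranges: [-178.18, 178.18], [-50.72, 133.34], [12.68, 142.11], [-81.47, 261.47], [9.98, 163.14], [-165.26, 165.26]. Speed limits (degrees/s): [136.94, 136.94, 180, 180, 180, 180].

## Interface

Orientations are given as a 3x3 rotation matrix whose columns are the frame's x, y, z axes.
In Python, from rig import env gives the robot as it stands. The module is installed in compiled form; this text tells all that it offers.
- The arm moves only by the tool step_arm, never from a script. Its argument "increments" is a list of rows, each an object of numbers: "x", "y", "z": the shift along the tool's x, y, z in cm; "wx", "wy", "wz": the turn, a rotation vector about the tool's x, y, z in rad; "gripper": the finger opening in cm, from 0 to 8.54. A call has 1 to 20 rows; each row shifts and turns the commanded pose from where the row before left it, along the tool's axes as they then stand; what a row does not reach is not made up. A row lasts 1/10 s, in which the tool goes at most 50 mm and 8.59 degrees, less where a joint would pass 70% of its speed; a pose out of reach is approached as far as the arm can. A call with a gripper value outside its range is refused whole. The fingers move at their own pace and stop on an object; "newtons" is the grip in N (left out, the last holds). Time passes only in rows, so rows that do not move let the fingers close. It gives the time, the measured TCP pose, the force and the opening at its end, in the units of the state.
- env.observe(): the state, without advancing time (a new reading comes with each control period).
- env.get_image(name): name is "side" or "top"; returns a dict with "color" (384x512x3 uint8, blue, green, red), "camera_matrix" (3x3 intrinsics, pixels), "rvec" (rotation vector, rad) and "tvec" (3), from world to camera coordinates, as OpenCV has them. Camera axes: x right, y down, z forward; pixel columns grow to the right and rows downward; lengths in m; the calibration is good to about 2 mm. A picture is of the moment at which its call begins. There is no depth.
- env.close_job(): hands the job in, once; it reports no verdict.
The state is a dict: "time_s": time; "q": joint angles; "qvel": joint speeds; "joint_efforts": joint torques, N m; "position": TCP position; "tool_rot": TCP orientation; "ft_force": force on the tool from outside, world axes, zero at the start; "wrist_torque": the same for the moment, N m; "grip_width": finger opening in m.
Only numpy, scipy, OpenCV 4.12 (cv2) and the standard library are available. Lean on these libraries where they do the work, as an engineer would, in place of code of your own. Each camera call takes 0.05 s, during which the arm holds its last target. There are 200 camera calls.

## Working session

There is one attempt and no reset: what is moved stays moved. The work goes in short steps, Python scripts to look and compute and a tool call to move; the robot and the scene stay as the last step left them, time stands still between calls to the robot, and variables do not carry over. Pictures are saved under pics/ and viewed, about 8 in all and at most 12, crops included, and the job is handed in when it is done.

Besides the shell and the picture viewer there is one more tool, called after ">>>" by a JSON object that holds its "op" and its "data". step_arm: Moves the arm, as the interface text tells. Its arguments: {"type":"object","properties":{"increments":{"type":"array"},"newtons":{"type":"number"}},"required":["increments"]}

```bash
mkdir -p pics; python3 - <<'E'
from rig import env
import cv2,numpy as np
s=env.observe();print(s)
for n in("top","side"):
    i=env.get_image(n);cv2.imwrite(f"pics/{n}0.png",i["color"]);print(n,i["camera_matrix"],i["rvec"],i["tvec"])
    np.savez(n+"cal.npz",K=i["camera_matrix"],r=i["rvec"],t=i["tvec"])
    R=cv2.Rodrigues(np.array(i["rvec"]))[0];print("campos",-R.T@np.array(i["tvec"]).ravel())
a=cv2.imread("pics/top0.png");cv2.imwrite("pics/top0b.png",cv2.resize(a,(800,600),interpolation=cv2.INTER_CUBIC))
a=cv2.imread("pics/side0.png");cv2.imwrite("pics/side0b.png",cv2.resize(a,(800,600),interpolation=cv2.INTER_CUBIC))
E
```

```text
{'time_s': 0.0, 'q': array([ 6.40385131e+01,  2.18403130e+01,  7.43855742e+01,  2.81421909e-03,
        8.38583124e+01, -1.23339279e+01]), 'qvel': array([-0.01628114,  0.01915163, -0.06303236,  0.0185706 ,  0.00961992,
       -0.01142693]), 'joint_efforts': array([-7.60011826e-04, -4.48436308e+01, -2.31282467e+01, -1.45206664e-04,
        4.62515949e-03, -7.21102367e-06]), 'position': array([0.12954354, 0.53447445, 0.40411311]), 'tool_rot': array([[ 2.35614246e-01,  9.71846415e-01, -6.87231425e-04],
       [ 9.71845613e-01, -2.35614970e-01, -1.29988450e-03],
       [-1.42521011e-03, -3.61611539e-04, -9.99998919e-01]]), 'ft_force': array([-0.19221765,  0.96210041, -0.60090576]), 'wrist_torque': array([ 0.01055355,  0.03989609, -0.03371916]), 'grip_width': 0.08518760714298114}
top [[433.17611182   0.         252.98491674]
 [  0.         433.17611182 188.96105316]
 [  0.           0.           1.        ]] [ 2.20531085 -2.17903369  0.07858812] [-0.1212921   0.58837043  1.26883605]
campos [ 0.50686818 -0.10532045  1.30492479]
side [[418.33328387   0.         252.14254573]
 [  0.         418.33328387 188.96454846]
 [  0.           0.           1.        ]] [ 0.26557751 -2.86864472  1.0402828 ] [0.54318416 0.26818281 1.25640489]
campos [0.40339597 0.68967863 1.14330197]
```

View pics/top0b.png

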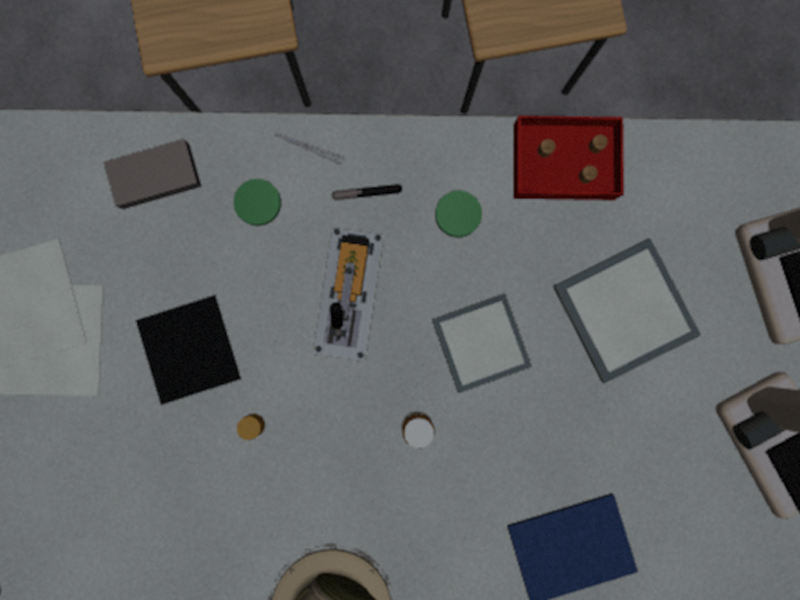

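View pics/side0b.png

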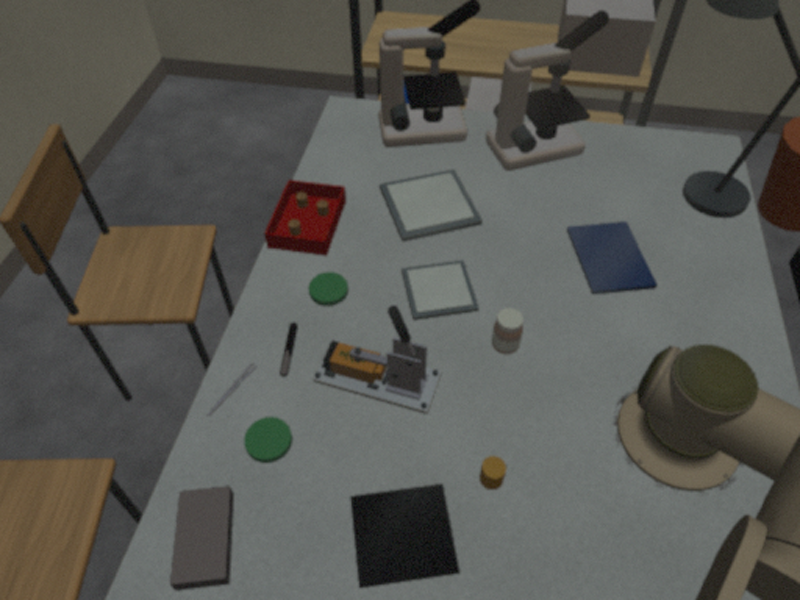

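Top view (800 px scale): the jig is at (350,295) with the orange block at (350,270) and the handle tip at (336,316). The mat is at (188,349). The jar is at (418,430), the weight at (249,427), the dishes at (257,201) and (458,213), and the marker at (367,191).

Candidates:
- **Plate:** small one at (481,342) or large one at (627,310). The smaller is meant.
- **Mat:** black at (188,349), navy folder at (570,548) or grey box at (152,173). The black one is meant.
- **Block:** orange, in the jig at (350,270). The brass weight and the corks in the red tray at (570,160) are not it.

```bash
cat > h.py <<'E'
import cv2,numpy as np
C={n:np.load(f"{n}cal.npz") for n in("top","side")}
def ray(n,uv):
    c=C[n];R=cv2.Rodrigues(c["r"])[0];o=-R.T@c["t"].ravel()
    d=R.T@np.linalg.inv(c["K"])@np.array([uv[0],uv[1],1.]);return o,d
def w(n,uv,z):
    o,d=ray(n,uv);return o+d*(z-o[2])/d[2]
def px(n,P):
    c=C[n];return cv2.projectPoints(np.atleast_2d(np.array(P,float)),c["r"],c["t"],c["K"],None)[0].reshape(-1,2)
def avg(n,k=1):
    from rig import env
    return np.mean([env.get_image(n)["color"].astype(float) for _ in range(k)],0).clip(0,255).astype(np.uint8)
def crop(im,x0,y0,x1,y1,s,name):
    cv2.imwrite(name,cv2.resize(im[y0:y1,x0:x1],None,fx=s,fy=s,interpolation=cv2.INTER_CUBIC))
E
python3 - <<'E'
from h import *
t=avg("top",6);s=avg("side",6);cv2.imwrite("pics/t_avg.png",t);cv2.imwrite("pics/s_avg.png",s)
def quad(m,seed,z,name):
    n,l=cv2.connectedComponents(m.astype(np.uint8));k=l[seed[1],seed[0]]
    c=max(cv2.findContours((l==k).astype(np.uint8),0,1)[0],key=cv2.contourArea)
    p=np.array([w("top",q[0],z)[:2] for q in c],np.float32)
    print(name,cv2.minAreaRect(p*1000))
g=cv2.cvtColor(t,cv2.COLOR_BGR2GRAY)
print(g[200:235:2,308],g[224,85:160:3],t[218,308])
quad(g<50,(120,223),.003,"mat")
quad(g>np.float32(115),(308,218),.014,"panel")
hsv=cv2.cvtColor(t,cv2.COLOR_BGR2HSV)
for nm,sd,z in(("dish1",(164,129),.018),("dish2",(293,136),.018),("weight",(159,273),.05)):
    h=hsv[sd[1],sd[0]];quad((abs(hsv[...,0].astype(int)-int(h[0]))<12)&(hsv[...,1]>90),sd,z,nm)
print("jar",w("top",(267.5,277),.09))
a=cv2.resize(t[140:235,195:250],None,fx=6.3,fy=6.3,interpolation=cv2.INTER_CUBIC)
b=cv2.resize(s[190:265,195:290],None,fx=4.6,fy=4.6,interpolation=cv2.INTER_CUBIC)
o=np.zeros((600,800,3),np.uint8);o[:a.shape[0],:a.shape[1]]=a[:600,:800];o[:b.shape[0],355:355+b.shape[1]]=b
cv2.imwrite("pics/jig1.png",cv2.convertScaleAbs(o,alpha=1.4))
E
```

```text
[131 132 131 129 129 130 130 132 131 131 128 130 130 132 129 130 130 129] [117 119 117  10  11  13  10  11  11  10  11  12  10  11  11  11   8  10
  11  10  11  53 115 115 115] [132 133 128]
mat ((483.181884765625, 281.974609375), (167.6059112548828, 157.24842834472656), 18.606271743774414)
panel ((502.1949768066406, -279.3567199707031), (123.59381103515625, 123.34530639648438), 20.288862228393555)
dish1 ((766.87158203125, 154.75112915039062), (85.05628204345703, 83.87853240966797), 1.309279441833496)
dish2 ((749.2689819335938, -232.56105041503906), (81.88618469238281, 84.24697875976562), 0.7410393953323364)
weight ((344.89935302734375, 149.3568572998047), (42.5086784362793, 45.73773193359375), 1.3939718008041382)
jar [ 0.34092571 -0.1568926   0.09      ]
```

View pics/jig1.png

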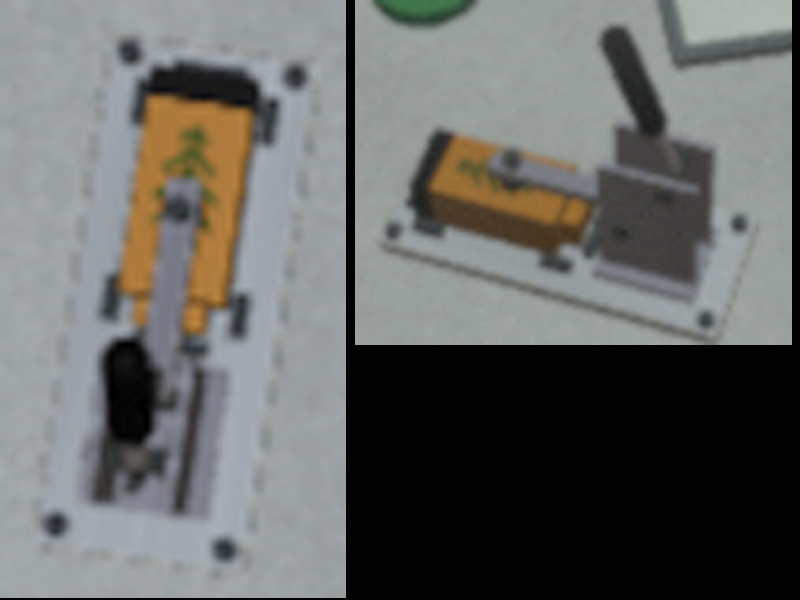

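The close crop confirms the clamped jig: orange block with its dark foot at the far end, handle leaning over the bar, and four corner screws. The screws in the top crop are at (130,51), (295,76), (56,524) and (224,549). Next I fit the jig pose from both views.

```bash
cat >> h.py <<'E'
from scipy.spatial.transform import Rotation as Ro
def down(az,tilt=0,taz=0):
    """tool pointing down with jaw axis x at azimuth az (deg); then tilted by 'tilt' deg about jaw axis x"""
    a=np.radians(az);x=np.array([np.cos(a),np.sin(a),0]);z=np.array([0,0,-1.])
    R=np.c_[x,np.cross(z,x),z];return R@Ro.from_euler("x",tilt,degrees=True).as_matrix()
def go(P,R=None,what="grasp"):
    """shift (tool axes, cm) then turn (rad) from the present pose to put the grasp point/tips at P with R"""
    from rig import env
    s=env.observe();p,Q=s["position"],np.array(s["tool_rot"]);R=Q if R is None else R
    L={"grasp":.155,"tip":env.tips_ahead,"tcp":0}[what]
    T=np.array(P)-R[:,2]*L
    print("t",s["time_s"],"grasp now",(p+Q[:,2]*.155).round(4),"shift cm",(Q.T@(T-p)*100).round(2),"turn rad",Ro.from_matrix(Q.T@R).as_rotvec().round(3),"q",s["q"].round(1),"w",round(s["grip_width"],4),"F",s["ft_force"].round(1))
E
python3 - <<'E'
from h import *
from scipy.optimize import least_squares
T=np.array([[130,51],[295,76],[56,524],[224,549]])/6.3+[195,140]-.4
S=(np.array([[39,230],[384,222],[351,319]])/4.6+[195,190])-.4
for q in T:print(w("top",q,.013))
for q in S:print("s",w("side",q,.013))
def J(p,P):
    c,s=np.cos(p[2]),np.sin(p[2]);P=np.atleast_2d(P)
    return np.c_[p[0]+c*P[:,0]-s*P[:,1],p[1]+s*P[:,0]+c*P[:,1],P[:,2]]
def f(p):
    a,b=p[3],p[4];z=.013
    st=[[a,b,z],[a,-b,z],[-a,b,z],[-a,-b,z]];ss=[[a,b,z],[-a,-b,z],[-a,b,z]]
    return np.r_[(px("top",J(p,st))-T).ravel(),(px("side",J(p,ss))-S).ravel()]
r=least_squares(f,[.58,.03,-.14,.11,.04]);print(r.x,np.degrees(r.x[2]),r.fun.round(1))
p=r.x
print("block top corners check top",((px("top",J(p,[[.105,.025,.056],[.105,-.025,.056],[-.001,.025,.056],[-.001,-.025,.056]]))-[195,140])*6.3).round())
print("tip",J(p,[[-.036,0,.246]]),((px("top",J(p,[[-.039,0,.236]]))-[195,140])*6.3).round(),((px("side",J(p,[[-.039,0,.236]]))-[195,190])*4.6).round()+[355,0])
np.save("jig.npy",p[:3])
print(J(p,[[.053,0,.034],[-.049,0,.2]]))
E
```

```text
[7.13064401e-01 6.22282689e-04 1.30000000e-02]
[ 0.70206432 -0.07822492  0.013     ]
[0.48772851 0.03159696 0.013     ]
[ 0.47689696 -0.04777679  0.013     ]
s [ 0.7134469  -0.00105322  0.013     ]
s [ 0.47804503 -0.05070047  0.013     ]
s [0.48823937 0.02982317 0.013     ]
[ 0.59517832 -0.02411755 -0.13380827  0.1135097   0.03991312] -7.666649274606736 [ 0.1  0.   0.2 -0.1  0.3 -0.1  0.3 -0.2  0.   0.4  0.1  0.6  0.   0.2]
block top corners check top [[150.  57.]
 [257.  72.]
 [115. 283.]
 [223. 299.]]
tip [[ 0.55950012 -0.01931481  0.246     ]] [[125. 355.]] [[613.  40.]]
[[ 0.64770455 -0.03118824  0.034     ]
 [ 0.54661633 -0.01758049  0.2       ]]
```

```bash
cat >> h.py <<'E'
def jg(x,y,z):
    p=np.load("jig.npy");c,s=np.cos(p[2]),np.sin(p[2]);return np.array([p[0]+c*x-s*y,p[1]+s*x+c*y,z])
E
python3 - <<'E'
from h import *
go(jg(.01,0,.31),down(82.3),"tip")
go(jg(.01,0,.20),down(82.3),"tip")
E
```

```text
t 0.7 grasp now [0.1296 0.5345 0.2497] shift cm [-43.21  59.41  -7.86] turn rad [ 0.     0.    -0.103] q [ 64.   21.8  74.3  -0.   83.9 -12.3] w 0.0853 F [-0.5  0.7  0.1]
t 0.7 grasp now [0.1296 0.5345 0.2497] shift cm [-43.21  59.41   3.14] turn rad [ 0.     0.    -0.103] q [ 64.   21.8  74.3  -0.   83.9 -12.3] w 0.0853 F [-0.5  0.7  0.1]
```

>>> {"op": "step_arm", "data": {"increments": [{"z":-4,"gripper":0},{"z":-3.9},{"x":-2.4,"y":3.3},{"x":-2.4,"y":3.3},{"x":-2.4,"y":3.3},{"x":-2.4,"y":3.3},{"x":-2.4,"y":3.3},{"x":-2.4,"y":3.3},{"x":-2.4,"y":3.3},{"x":-2.4,"y":3.3},{"x":-2.4,"y":3.3},{"x":-2.4,"y":3.3},{"x":-2.4,"y":3.3},{"x":-2.4,"y":3.3},{"x":-2.4,"y":3.3},{"x":-2.4,"y":3.3},{"x":-2.4,"y":3.3},{"x":-2.4,"y":3.3},{"x":-2.4,"y":3.3},{"x":-2.4,"y":3.3}], "newtons": 40}}

```text
invalid input at $.increments[0]: expected keys x, y, z, wx, wy, wz, gripper
```

```bash
python3 - <<'E'
from h import *
go(jg(.01,0,.31),down(82.3),"tip")
go(jg(.01,0,.20),down(82.3),"tip")
E
```

```text
t 0.7 grasp now [0.1296 0.5345 0.2497] shift cm [-43.21  59.41  -7.86] turn rad [ 0.     0.    -0.103] q [ 64.   21.8  74.3  -0.   83.9 -12.3] w 0.0853 F [-0.5  0.7  0.1]
t 0.7 grasp now [0.1296 0.5345 0.2497] shift cm [-43.21  59.41   3.14] turn rad [ 0.     0.    -0.103] q [ 64.   21.8  74.3  -0.   83.9 -12.3] w 0.0853 F [-0.5  0.7  0.1]
```

>>> {"op": "step_arm", "data": {"increments": [{"x":0,"y":0,"z":-4,"wx":0,"wy":0,"wz":0,"gripper":0},{"x":0,"y":0,"z":-3.9,"wx":0,"wy":0,"wz":-0.103,"gripper":0},{"x":-2.8,"y":3.1,"z":0,"wx":0,"wy":0,"wz":0,"gripper":0},{"x":-2.8,"y":3.1,"z":0,"wx":0,"wy":0,"wz":0,"gripper":0},{"x":-2.8,"y":3.1,"z":0,"wx":0,"wy":0,"wz":0,"gripper":0},{"x":-2.8,"y":3.1,"z":0,"wx":0,"wy":0,"wz":0,"gripper":0},{"x":-2.8,"y":3.1,"z":0,"wx":0,"wy":0,"wz":0,"gripper":0},{"x":-2.8,"y":3.1,"z":0,"wx":0,"wy":0,"wz":0,"gripper":0},{"x":-2.8,"y":3.1,"z":0,"wx":0,"wy":0,"wz":0,"gripper":0},{"x":-2.8,"y":3.1,"z":0,"wx":0,"wy":0,"wz":0,"gripper":0},{"x":-2.8,"y":3.1,"z":0,"wx":0,"wy":0,"wz":0,"gripper":0},{"x":-2.8,"y":3.1,"z":0,"wx":0,"wy":0,"wz":0,"gripper":0},{"x":-2.8,"y":3.1,"z":0,"wx":0,"wy":0,"wz":0,"gripper":0},{"x":-2.8,"y":3.1,"z":0,"wx":0,"wy":0,"wz":0,"gripper":0},{"x":-2.8,"y":3.1,"z":0,"wx":0,"wy":0,"wz":0,"gripper":0},{"x":-2.8,"y":3.1,"z":0,"wx":0,"wy":0,"wz":0,"gripper":0},{"x":-2.8,"y":3.1,"z":0,"wx":0,"wy":0,"wz":0,"gripper":0},{"x":-2.8,"y":3.1,"z":0,"wx":0,"wy":0,"wz":0,"gripper":0},{"x":-2.8,"y":3.1,"z":0,"wx":0,"wy":0,"wz":0,"gripper":0},{"x":0,"y":0,"z":0,"wx":0,"wy":0,"wz":0,"gripper":0}], "newtons": 40}}

```text
time_s: 2.7
position: [0.5902, -0.0118, 0.482]
tool_rot: [[0.139, 0.99, -0.002], [0.99, -0.139, -0.0], [-0.001, -0.001, -1.0]]
ft_force: [-0.2, -0.1, -0.8]
grip_width: 0.0002
```

```bash
python3 - <<'E'
from h import *
go(jg(.01,0,.31),down(82.3),"tip")
go(jg(.01,0,.20),down(82.3),"tip")
E
```

```text
t 2.7 grasp now [ 0.5899 -0.0118  0.327 ] shift cm [-1.15  1.67 -0.14] turn rad [-0.001  0.001 -0.005] q [-12.6  23.9  58.5  -0.   97.8 -94.7] w 0.0002 F [-0.2 -0.1 -0.8]
t 2.7 grasp now [ 0.5899 -0.0118  0.327 ] shift cm [-1.14  1.68 10.86] turn rad [-0.001  0.001 -0.005] q [-12.6  23.9  58.5  -0.   97.8 -94.7] w 0.0002 F [-0.2 -0.1 -0.8]
```

>>> {"op": "step_arm", "data": {"increments": [{"x":-1.1,"y":1.7,"z":0,"wx":0,"wy":0,"wz":0,"gripper":0},{"x":0,"y":0,"z":4,"wx":0,"wy":0,"wz":0,"gripper":0},{"x":0,"y":0,"z":4,"wx":0,"wy":0,"wz":0,"gripper":0},{"x":0,"y":0,"z":2.9,"wx":0,"wy":0,"wz":0,"gripper":0},{"x":0,"y":0,"z":0,"wx":0,"wy":0,"wz":0,"gripper":0},{"x":0,"y":-1.5,"z":0,"wx":0,"wy":0,"wz":0,"gripper":0},{"x":0,"y":-1,"z":0,"wx":0,"wy":0,"wz":0,"gripper":0},{"x":0,"y":-1,"z":0,"wx":0,"wy":0,"wz":0,"gripper":0},{"x":0,"y":-1,"z":0,"wx":0,"wy":0,"wz":0,"gripper":0},{"x":0,"y":-1,"z":0,"wx":0,"wy":0,"wz":0,"gripper":0},{"x":0,"y":-1,"z":0,"wx":0,"wy":0,"wz":0,"gripper":0},{"x":0,"y":-1,"z":0,"wx":0,"wy":0,"wz":0,"gripper":0},{"x":0,"y":-1,"z":0,"wx":0,"wy":0,"wz":0,"gripper":0}]}}

```text
time_s: 4.0
position: [0.5191, -0.0099, 0.3767]
tool_rot: [[0.135, 0.991, 0.007], [0.991, -0.135, -0.002], [-0.001, 0.007, -1.0]]
ft_force: [6.7, -1.6, -1.5]
grip_width: -0.0
```

```bash
python3 - <<'E'
from h import *
go(jg(-.12,0,.2),down(82.3),"tip")
E
```

```text
t 4.0 grasp now [ 0.5201 -0.0102  0.2217] shift cm [-0.39 -4.27  0.3 ] turn rad [ 0.007  0.001 -0.001] q [-14.2  20.   82.1  -0.   77.5 -96.4] w -0.0 F [ 6.7 -1.6 -1.5]
```

>>> {"op": "step_arm", "data": {"increments": [{"x":0,"y":-1,"z":0,"wx":0,"wy":0,"wz":0,"gripper":0},{"x":0,"y":-1,"z":0,"wx":0,"wy":0,"wz":0,"gripper":0},{"x":0,"y":-1,"z":0,"wx":0,"wy":0,"wz":0,"gripper":0},{"x":0,"y":-1,"z":0,"wx":0,"wy":0,"wz":0,"gripper":0},{"x":0,"y":-1,"z":0,"wx":0,"wy":0,"wz":0,"gripper":0},{"x":0,"y":0,"z":0,"wx":0,"wy":0,"wz":0,"gripper":0},{"x":0,"y":0,"z":0,"wx":0,"wy":0,"wz":0,"gripper":0},{"x":0,"y":0,"z":-4,"wx":0,"wy":0,"wz":0,"gripper":8.5},{"x":0,"y":0,"z":-4,"wx":0,"wy":0,"wz":0,"gripper":8.5},{"x":0,"y":3,"z":-3,"wx":0,"wy":0,"wz":0,"gripper":8.5},{"x":0,"y":4,"z":0,"wx":0,"wy":0,"wz":0,"gripper":8.5},{"x":0,"y":4,"z":0,"wx":0,"wy":0,"wz":0,"gripper":8.5},{"x":0,"y":4,"z":0,"wx":0,"wy":0,"wz":0,"gripper":8.5},{"x":0,"y":3,"z":0,"wx":0,"wy":0,"wz":0,"gripper":8.5},{"x":0,"y":0,"z":0,"wx":0,"wy":0,"wz":0,"gripper":8.5}]}}

```text
time_s: 5.5
position: [0.6509, -0.0281, 0.4819]
tool_rot: [[0.135, 0.991, -0.002], [0.991, -0.135, 0.001], [0.0, -0.003, -1.0]]
ft_force: [0.2, 0.5, -0.6]
grip_width: 0.0851
```

```bash
python3 - <<'E'
from h import *
go(jg(.053,0,.20),down(82.3))
go(jg(.053,0,.034),down(82.3))
s=avg("side",2);crop(s,160,150,300,270,5,"pics/open1.png")
E
```

```text
t 5.5 grasp now [ 0.6505 -0.028   0.3269] shift cm [-0.35 -0.25 12.69] turn rad [-0.003 -0.    -0.001] q [-12.9  31.   46.6   0.  102.6 -95.1] w 0.0851 F [ 0.2  0.5 -0.6]
t 5.5 grasp now [ 0.6505 -0.028   0.3269] shift cm [-0.36 -0.2  29.29] turn rad [-0.003 -0.    -0.001] q [-12.9  31.   46.6   0.  102.6 -95.1] w 0.0851 F [ 0.2  0.5 -0.6]
```

View pics/open1.png

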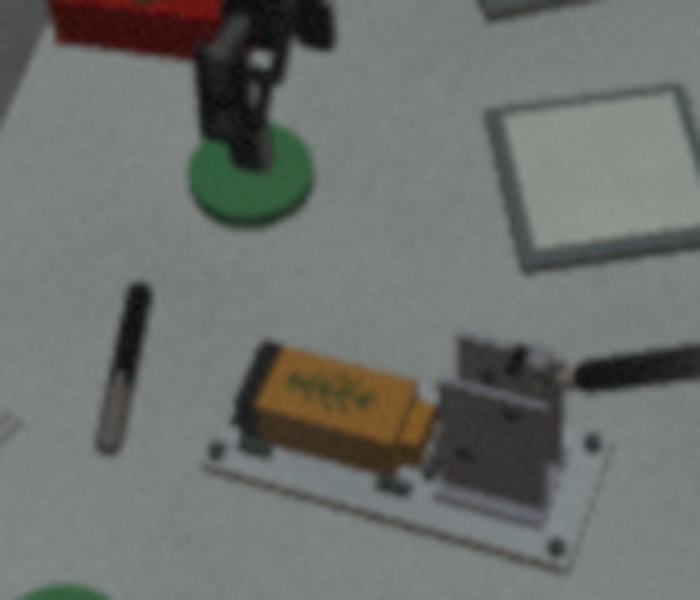

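The crop shows the clamp open: the handle lies back at (640,368) and the block is free at (340,400). I descend and grasp.

>>> {"op": "step_arm", "data": {"increments": [{"x":-0.35,"y":-0.2,"z":4,"wx":0,"wy":0,"wz":0,"gripper":8.5},{"x":0,"y":0,"z":4,"wx":0,"wy":0,"wz":0,"gripper":8.5},{"x":0,"y":0,"z":4,"wx":0,"wy":0,"wz":0,"gripper":8.5},{"x":0,"y":0,"z":4,"wx":0,"wy":0,"wz":0,"gripper":8.5},{"x":0,"y":0,"z":4,"wx":0,"wy":0,"wz":0,"gripper":8.5},{"x":0,"y":0,"z":3,"wx":0,"wy":0,"wz":0,"gripper":8.5},{"x":0,"y":0,"z":2,"wx":0,"wy":0,"wz":0,"gripper":8.5},{"x":0,"y":0,"z":2,"wx":0,"wy":0,"wz":0,"gripper":8.5},{"x":0,"y":0,"z":1.5,"wx":0,"wy":0,"wz":0,"gripper":8.5},{"x":0,"y":0,"z":0.8,"wx":0,"wy":0,"wz":0,"gripper":8.5},{"x":0,"y":0,"z":0,"wx":0,"wy":0,"wz":0,"gripper":8.5},{"x":0,"y":0,"z":0,"wx":0,"wy":0,"wz":0,"gripper":8.5}]}}

```text
time_s: 6.8
position: [0.6453, -0.0304, 0.1928]
tool_rot: [[0.134, 0.991, 0.001], [0.991, -0.134, -0.0], [-0.0, 0.001, -1.0]]
ft_force: [0.3, 0.5, -0.3]
grip_width: 0.0852
```

```bash
python3 - <<'E'
from h import *
go(jg(.053,0,.034),down(82.3))
E
```

```text
t 6.8 grasp now [ 0.6455 -0.0305  0.0378] shift cm [-0.05  0.25  0.38] turn rad [ 0.001  0.    -0.   ] q [-13.2  42.9  73.2   0.   63.8 -95.5] w 0.0852 F [ 0.3  0.5 -0.3]
```

>>> {"op": "step_arm", "data": {"increments": [{"x":0,"y":0,"z":0.4,"wx":0,"wy":0,"wz":0,"gripper":4},{"x":0,"y":0,"z":0,"wx":0,"wy":0,"wz":0,"gripper":4},{"x":0,"y":0,"z":0,"wx":0,"wy":0,"wz":0,"gripper":4},{"x":0,"y":0,"z":0,"wx":0,"wy":0,"wz":0,"gripper":4},{"x":0,"y":0,"z":0,"wx":0,"wy":0,"wz":0,"gripper":4},{"x":0,"y":0,"z":0,"wx":0,"wy":0,"wz":0,"gripper":4},{"x":0,"y":0,"z":0,"wx":0,"wy":0,"wz":0,"gripper":4},{"x":0,"y":0,"z":0,"wx":0,"wy":0,"wz":0,"gripper":4}], "newtons": 60}}

```text
time_s: 7.6
position: [0.6454, -0.0304, 0.1882]
tool_rot: [[0.134, 0.991, 0.001], [0.991, -0.134, -0.0], [0.0, 0.001, -1.0]]
ft_force: [-0.6, 0.2, 5.6]
grip_width: 0.0495
```

>>> {"op": "step_arm", "data": {"increments": [{"x":0,"y":0,"z":-1,"wx":0,"wy":0,"wz":0,"gripper":4},{"x":0,"y":0,"z":-1,"wx":0,"wy":0,"wz":0,"gripper":4},{"x":0,"y":0,"z":-2,"wx":0,"wy":0,"wz":0,"gripper":4},{"x":0,"y":0,"z":-3,"wx":0,"wy":0,"wz":0,"gripper":4},{"x":0,"y":0,"z":-3,"wx":0,"wy":0,"wz":0,"gripper":4},{"x":0,"y":0,"z":-3,"wx":0,"wy":0,"wz":0,"gripper":4},{"x":0,"y":0,"z":-3,"wx":0,"wy":0,"wz":0,"gripper":4},{"x":0,"y":0,"z":-2,"wx":0,"wy":0,"wz":0,"gripper":4},{"x":0,"y":0,"z":0,"wx":0,"wy":0,"wz":0,"gripper":4},{"x":0,"y":0,"z":0,"wx":0,"wy":0,"wz":0,"gripper":4}]}}

```text
time_s: 8.6
position: [0.645, -0.0304, 0.367]
tool_rot: [[0.134, 0.991, -0.001], [0.991, -0.134, 0.0], [0.0, -0.001, -1.0]]
ft_force: [0.6, -0.3, -4.4]
grip_width: 0.0492
```

```bash
python3 - <<'E'
from h import *
print(-71.4+90)
R=down(18.6)
go([.483,.282,.20],R)
E
```

```text
18.599999999999994
t 8.6 grasp now [ 0.6449 -0.0304  0.212 ] shift cm [ 28.78 -20.26   1.23] turn rad [-1.000e-03  1.000e-03  1.111e+00] q [-13.2  33.1  61.3  -0.   85.7 -95.5] w 0.0492 F [ 0.6 -0.3 -4.4]
```

>>> {"op": "step_arm", "data": {"increments": [{"x":3.2,"y":-2.25,"z":0,"wx":0,"wy":0,"wz":0,"gripper":4},{"x":3.2,"y":-2.25,"z":0,"wx":0,"wy":0,"wz":0,"gripper":4},{"x":3.2,"y":-2.25,"z":0,"wx":0,"wy":0,"wz":0,"gripper":4},{"x":3.2,"y":-2.25,"z":0,"wx":0,"wy":0,"wz":0,"gripper":4},{"x":3.2,"y":-2.25,"z":0,"wx":0,"wy":0,"wz":0,"gripper":4},{"x":3.2,"y":-2.25,"z":0,"wx":0,"wy":0,"wz":0,"gripper":4},{"x":3.2,"y":-2.25,"z":0,"wx":0,"wy":0,"wz":0,"gripper":4},{"x":3.2,"y":-2.25,"z":0,"wx":0,"wy":0,"wz":0,"gripper":4},{"x":3.2,"y":-2.25,"z":0,"wx":0,"wy":0,"wz":0,"gripper":4},{"x":0,"y":0,"z":0,"wx":0,"wy":0,"wz":0.139,"gripper":4},{"x":0,"y":0,"z":0,"wx":0,"wy":0,"wz":0.139,"gripper":4},{"x":0,"y":0,"z":0,"wx":0,"wy":0,"wz":0.139,"gripper":4},{"x":0,"y":0,"z":0,"wx":0,"wy":0,"wz":0.139,"gripper":4},{"x":0,"y":0,"z":0,"wx":0,"wy":0,"wz":0.139,"gripper":4},{"x":0,"y":0,"z":0,"wx":0,"wy":0,"wz":0.139,"gripper":4},{"x":0,"y":0,"z":0,"wx":0,"wy":0,"wz":0.139,"gripper":4},{"x":0,"y":0,"z":0,"wx":0,"wy":0,"wz":0.139,"gripper":4},{"x":0,"y":0,"z":0,"wx":0,"wy":0,"wz":0,"gripper":4}]}}

```text
time_s: 10.4
position: [0.4832, 0.2821, 0.3661]
tool_rot: [[0.948, 0.317, -0.003], [0.317, -0.948, -0.001], [-0.003, 0.0, -1.0]]
ft_force: [-0.6, 0.4, -3.2]
grip_width: 0.0496
```

```bash
python3 - <<'E'
from h import *
go([.483,.282,.1800],down(18.6),"tcp")
E
```

```text
t 10.4 grasp now [0.4828 0.2819 0.2111] shift cm [ 0.04 -0.   18.61] turn rad [ 0.     0.003 -0.002] q [18.2 24.5 76.6 -0.  79.1 -0.3] w 0.0496 F [-0.6  0.4 -3.2]
```

>>> {"op": "step_arm", "data": {"increments": [{"x":0,"y":0,"z":4,"wx":0,"wy":0,"wz":0,"gripper":4},{"x":0,"y":0,"z":4,"wx":0,"wy":0,"wz":0,"gripper":4},{"x":0,"y":0,"z":4,"wx":0,"wy":0,"wz":0,"gripper":4},{"x":0,"y":0,"z":3,"wx":0,"wy":0,"wz":0,"gripper":4},{"x":0,"y":0,"z":1.5,"wx":0,"wy":0,"wz":0,"gripper":4},{"x":0,"y":0,"z":1,"wx":0,"wy":0,"wz":0,"gripper":4},{"x":0,"y":0,"z":0.6,"wx":0,"wy":0,"wz":0,"gripper":4},{"x":0,"y":0,"z":0.2,"wx":0,"wy":0,"wz":0,"gripper":4},{"x":0,"y":0,"z":0,"wx":0,"wy":0,"wz":0,"gripper":4},{"x":0,"y":0,"z":0,"wx":0,"wy":0,"wz":0,"gripper":4}]}}

```text
time_s: 11.4
position: [0.4835, 0.2822, 0.1854]
tool_rot: [[0.948, 0.319, 0.001], [0.319, -0.948, 0.0], [0.001, 0.0, -1.0]]
ft_force: [0.3, 0.7, -3.5]
grip_width: 0.0494
```

```bash
python3 - <<'E'
from h import *
go([.483,.282,.1800],down(18.6),"tcp")
E
```

```text
t 11.4 grasp now [0.4837 0.2823 0.0304] shift cm [-0.05  0.01  0.54] turn rad [ 0.    -0.001 -0.   ] q [18.2 37.  88.9 -0.  54.  -0.4] w 0.0494 F [ 0.3  0.7 -3.5]
```

>>> {"op": "step_arm", "data": {"increments": [{"x":0,"y":0,"z":0.2,"wx":0,"wy":0,"wz":0,"gripper":4},{"x":0,"y":0,"z":0.2,"wx":0,"wy":0,"wz":0,"gripper":4},{"x":0,"y":0,"z":0,"wx":0,"wy":0,"wz":0,"gripper":4}]}}

```text
time_s: 11.7
position: [0.4833, 0.2821, 0.1806]
tool_rot: [[0.948, 0.318, -0.0], [0.318, -0.948, -0.0], [-0.0, 0.0, -1.0]]
ft_force: [0.2, 0.1, -4.1]
grip_width: 0.0494
```

>>> {"op": "step_arm", "data": {"increments": [{"x":0,"y":0,"z":0.2,"wx":0,"wy":0,"wz":0,"gripper":4},{"x":0,"y":0,"z":0,"wx":0,"wy":0,"wz":0,"gripper":4}]}}

```text
time_s: 11.9
position: [0.4834, 0.2822, 0.1792]
tool_rot: [[0.948, 0.318, 0.001], [0.318, -0.948, 0.0], [0.001, 0.0, -1.0]]
ft_force: [-1.1, -0.6, 2.1]
grip_width: 0.0493
```

>>> {"op": "step_arm", "data": {"increments": [{"x":0,"y":0,"z":0,"wx":0,"wy":0,"wz":0,"gripper":8.5},{"x":0,"y":0,"z":0,"wx":0,"wy":0,"wz":0,"gripper":8.5},{"x":0,"y":0,"z":0,"wx":0,"wy":0,"wz":0,"gripper":8.5},{"x":0,"y":0,"z":0,"wx":0,"wy":0,"wz":0,"gripper":8.5},{"x":0,"y":0,"z":0,"wx":0,"wy":0,"wz":0,"gripper":8.5},{"x":0,"y":0,"z":-1,"wx":0,"wy":0,"wz":0,"gripper":8.5},{"x":0,"y":0,"z":-2,"wx":0,"wy":0,"wz":0,"gripper":8.5},{"x":0,"y":0,"z":-4,"wx":0,"wy":0,"wz":0,"gripper":8.5},{"x":0,"y":0,"z":-4,"wx":0,"wy":0,"wz":0,"gripper":8.5},{"x":0,"y":0,"z":-4,"wx":0,"wy":0,"wz":0,"gripper":8.5},{"x":0,"y":-4,"z":-3,"wx":0,"wy":0,"wz":0,"gripper":8.5},{"x":0,"y":-4,"z":0,"wx":-0.13,"wy":0,"wz":0,"gripper":8.5},{"x":0,"y":-3,"z":0,"wx":-0.13,"wy":0,"wz":0,"gripper":8.5},{"x":0,"y":-3,"z":0,"wx":-0.13,"wy":0,"wz":0,"gripper":8.5},{"x":0,"y":-3,"z":0,"wx":-0.13,"wy":0,"wz":0,"gripper":8.5},{"x":0,"y":-3,"z":0,"wx":-0.13,"wy":0,"wz":0,"gripper":8.5},{"x":0,"y":0,"z":0,"wx":-0.135,"wy":0,"wz":0,"gripper":8.5},{"x":0,"y":0,"z":0,"wx":0,"wy":0,"wz":0,"gripper":8.5}]}}

```text
time_s: 13.7
position: [0.4213, 0.4656, 0.3203]
tool_rot: [[0.948, 0.227, 0.226], [0.32, -0.669, -0.671], [-0.001, 0.708, -0.706]]
ft_force: [-0.1, 0.4, -0.9]
grip_width: 0.0849
```

```bash
python3 - <<'E'
from h import *
t=avg("top",3);s=avg("side",3)
a=cv2.resize(t[170:280,70:180],None,fx=3.6,fy=3.6,interpolation=cv2.INTER_CUBIC)
b=cv2.resize(s[270:384,200:310],None,fx=3.6,fy=3.6,interpolation=cv2.INTER_CUBIC)
o=np.zeros((420,800,3),np.uint8);o[:a.shape[0],:a.shape[1]]=a;o[:b.shape[0],400:400+b.shape[1]]=b
cv2.imwrite("pics/mat1.png",cv2.convertScaleAbs(o,alpha=1.4))
f=np.array([.318,-.948,0]);l=np.array([.948,.318,0]);m=np.array([.4833,.2821,0])-.0055*f
P=[m+f*.06+l*.025+[0,0,.047],m+f*.06-l*.025+[0,0,.047],m-f*.046+l*.025+[0,0,.047],m-f*.046-l*.025+[0,0,.047]]
print(((px("top",P)-[70,170])*3.6).round(),((px("side",P)-[200,270])*3.6).round()+[400,0])
g=m-.010*f;g[2]=.031
go(g-.0*f,down(18.6,-45))
go(g-.12*down(18.6,-45)[:,2],down(18.6,-45))
E
```

```text
[[220. 142.]
 [238. 201.]
 [ 93. 182.]
 [111. 242.]] [[565. 167.]
 [630. 158.]
 [583. 308.]
 [653. 298.]]
t 14.0 grasp now [0.4572 0.3604 0.2117] shift cm [-0.04 -8.04 17.54] turn rad [-0.003  0.001 -0.002] q [ 41.9  37.5  64.8 -40.7  97.1  25.4] w 0.085 F [-0.3 -0.3 -0.5]
t 14.0 grasp now [0.4572 0.3604 0.2117] shift cm [-0.04 -8.07  5.54] turn rad [-0.003  0.001 -0.002] q [ 41.9  37.5  64.8 -40.7  97.1  25.4] w 0.085 F [-0.3 -0.3 -0.5]
```

View pics/mat1.png

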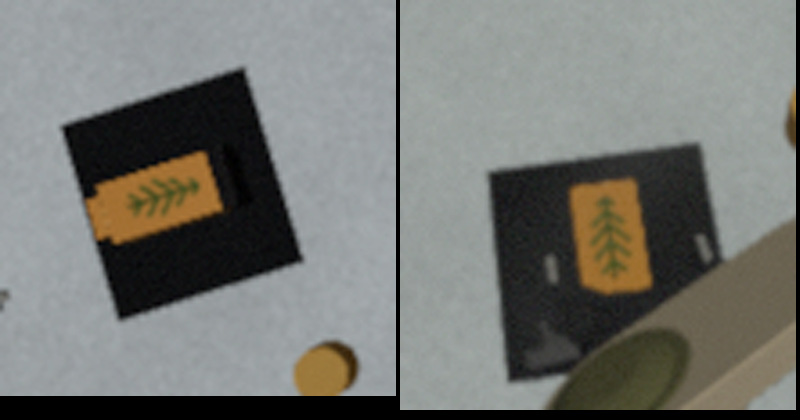

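Block lies flat within the mat, foot to the right at about (232,172) in the top crop, matching the predicted pose within about 1 px. Now the second grasp, tilted 45° from the head side.

>>> {"op": "step_arm", "data": {"increments": [{"x":0,"y":-4,"z":0,"wx":0,"wy":0,"wz":0,"gripper":8.5},{"x":0,"y":-4,"z":0,"wx":0,"wy":0,"wz":0,"gripper":8.5},{"x":0,"y":0,"z":3.5,"wx":0,"wy":0,"wz":0,"gripper":8.5},{"x":0,"y":0,"z":3,"wx":0,"wy":0,"wz":0,"gripper":8.5},{"x":0,"y":0,"z":3,"wx":0,"wy":0,"wz":0,"gripper":8.5},{"x":0,"y":0,"z":2,"wx":0,"wy":0,"wz":0,"gripper":8.5},{"x":0,"y":0,"z":2,"wx":0,"wy":0,"wz":0,"gripper":8.5},{"x":0,"y":0,"z":2,"wx":0,"wy":0,"wz":0,"gripper":8.5},{"x":0,"y":0,"z":1.5,"wx":0,"wy":0,"wz":0,"gripper":8.5},{"x":0,"y":0,"z":0,"wx":0,"wy":0,"wz":0,"gripper":8.5},{"x":0,"y":0,"z":0,"wx":0,"wy":0,"wz":0,"gripper":8.5}]}}

```text
time_s: 15.1
position: [0.4426, 0.4044, 0.1447]
tool_rot: [[0.948, 0.224, 0.225], [0.317, -0.672, -0.67], [0.001, 0.706, -0.708]]
ft_force: [-0.2, 0.3, 0.2]
grip_width: 0.0851
```

```bash
python3 - <<'E'
from h import *
f=np.array([.318,-.948,0]);m=np.array([.4833,.2821,0])-.0055*f
g=m-.010*f;g[2]=.031
go(g,down(18.6,-45))
E
```

```text
t 15.1 grasp now [0.4775 0.3006 0.0349] shift cm [-0.04 -0.02  0.56] turn rad [-0.001  0.001 -0.002] q [ 36.6  47.1  79.3 -43.8  75.8  38. ] w 0.0851 F [-0.2  0.3  0.2]
```

>>> {"op": "step_arm", "data": {"increments": [{"x":0,"y":0,"z":0.5,"wx":0,"wy":0,"wz":0,"gripper":8.5},{"x":0,"y":0,"z":0,"wx":0,"wy":0,"wz":0,"gripper":4},{"x":0,"y":0,"z":0,"wx":0,"wy":0,"wz":0,"gripper":4},{"x":0,"y":0,"z":0,"wx":0,"wy":0,"wz":0,"gripper":4},{"x":0,"y":0,"z":0,"wx":0,"wy":0,"wz":0,"gripper":4},{"x":0,"y":0,"z":0,"wx":0,"wy":0,"wz":0,"gripper":4},{"x":0,"y":0,"z":0,"wx":0,"wy":0,"wz":0,"gripper":4},{"x":0,"y":0,"z":0,"wx":0,"wy":0,"wz":0,"gripper":4}], "newtons": 70}}

```text
time_s: 15.9
position: [0.4434, 0.4014, 0.1409]
tool_rot: [[0.948, 0.225, 0.226], [0.319, -0.671, -0.67], [0.001, 0.707, -0.708]]
ft_force: [-2.1, 3.1, 5.1]
grip_width: 0.0492
```

```bash
python3 - <<'E'
from h import *
f=np.array([.318,-.948,0]);m=np.array([.4833,.2821,0])-.0055*f
g=m-.010*f;g[2]=.031
go(g,down(18.6,-45))
from rig import env
s=env.observe();Q=np.array(s["tool_rot"]);G=s["position"]+Q[:,2]*.155
foot=m+f*.06+[0,0,.025]
# block frame in tool frame: foot centre, block x axis
np.savez("hold.npz",foot=Q.T@(foot-G),bx=Q.T@f,bz=Q.T@np.array([0,0,1.]))
print(Q.T@(foot-G),Q.T@f)
go(g+[0,0,.22],down(18.6,-45))
E
```

```text
t 15.9 grasp now [0.4784 0.2976 0.0312] shift cm [-0.02  0.03  0.07] turn rad [-0.001 -0.    -0.001] q [ 36.3  47.4  79.7 -44.1  75.2  38.2] w 0.0492 F [-2.1  3.1  5.1]
[-0.00030559  0.04565545  0.05438003] [-6.91357941e-04  7.07506248e-01  7.06585049e-01]
t 15.9 grasp now [0.4784 0.2976 0.0312] shift cm [ -0.    15.57 -15.5 ] turn rad [-0.001 -0.    -0.001] q [ 36.3  47.4  79.7 -44.1  75.2  38.2] w 0.0492 F [-2.1  3.1  5.1]
```

>>> {"op": "step_arm", "data": {"increments": [{"x":0,"y":0.7,"z":-0.7,"wx":0,"wy":0,"wz":0,"gripper":4},{"x":0,"y":1.5,"z":-1.5,"wx":0,"wy":0,"wz":0,"gripper":4},{"x":0,"y":2.5,"z":-2.5,"wx":0,"wy":0,"wz":0,"gripper":4},{"x":0,"y":2.5,"z":-2.5,"wx":0,"wy":0,"wz":0,"gripper":4},{"x":0,"y":2.5,"z":-2.5,"wx":0,"wy":0,"wz":0,"gripper":4},{"x":0,"y":2.5,"z":-2.5,"wx":0,"wy":0,"wz":0,"gripper":4},{"x":0,"y":2.5,"z":-2.5,"wx":0,"wy":0,"wz":0,"gripper":4},{"x":0,"y":2.5,"z":-2.5,"wx":0,"wy":0,"wz":0,"gripper":4},{"x":0,"y":2.5,"z":-2.5,"wx":0,"wy":0,"wz":0,"gripper":4},{"x":0,"y":1.3,"z":-1.3,"wx":0,"wy":0,"wz":0,"gripper":4},{"x":0,"y":0,"z":0,"wx":0.12,"wy":0,"wz":0,"gripper":4},{"x":0,"y":0,"z":0,"wx":0.12,"wy":0,"wz":0,"gripper":4},{"x":0,"y":0,"z":0,"wx":0.12,"wy":0,"wz":0,"gripper":4},{"x":0,"y":0,"z":0,"wx":0.12,"wy":0,"wz":0,"gripper":4},{"x":0,"y":0,"z":0,"wx":0.12,"wy":0,"wz":0,"gripper":4},{"x":0,"y":0,"z":0,"wx":0.12,"wy":0,"wz":0,"gripper":4},{"x":0,"y":0,"z":0,"wx":0,"wy":0,"wz":0,"gripper":4}]}}

```text
time_s: 17.6
position: [0.4435, 0.4003, 0.4372]
tool_rot: [[0.948, 0.317, 0.019], [0.318, -0.946, -0.061], [-0.001, 0.064, -0.998]]
ft_force: [-0.4, -0.7, -3.3]
grip_width: 0.0492
```

```bash
cat >> h.py <<'E'
def place(az,tilt,z):
    """put foot centre over the plate middle at foot height z"""
    h=np.load("hold.npz");R=down(az,tilt)
    print("block x axis",R@h["bx"]);go(np.array([.502,-.279,z])-R@h["foot"],R)
E
python3 - <<'E'
from h import *
place(20.3,45,.25)
E
```

```text
block x axis [-4.22427799e-04 -8.50784812e-04 -9.99913545e-01]
t 17.6 grasp now [0.4465 0.3908 0.2825] shift cm [-15.64  77.63   5.69] turn rad [ 0.849 -0.01  -0.03 ] q [31.2 25.9 62.4 -3.6 92.6 12.6] w 0.0492 F [-0.4 -0.7 -3.3]
```

>>> {"op": "step_arm", "data": {"increments": [{"x":0,"y":0,"z":-4,"wx":0,"wy":0,"wz":0,"gripper":4},{"x":-0.87,"y":4.3,"z":0,"wx":0,"wy":0,"wz":0,"gripper":4},{"x":-0.87,"y":4.3,"z":0,"wx":0,"wy":0,"wz":0,"gripper":4},{"x":-0.87,"y":4.3,"z":0,"wx":0,"wy":0,"wz":0,"gripper":4},{"x":-0.87,"y":4.3,"z":0,"wx":0,"wy":0,"wz":0,"gripper":4},{"x":-0.87,"y":4.3,"z":0,"wx":0,"wy":0,"wz":0,"gripper":4},{"x":-0.87,"y":4.3,"z":0,"wx":0,"wy":0,"wz":0,"gripper":4},{"x":-0.87,"y":4.3,"z":0,"wx":0,"wy":0,"wz":0,"gripper":4},{"x":-0.87,"y":4.3,"z":0,"wx":0,"wy":0,"wz":0,"gripper":4},{"x":-0.87,"y":4.3,"z":0,"wx":0,"wy":0,"wz":0,"gripper":4},{"x":-0.87,"y":4.3,"z":0,"wx":0,"wy":0,"wz":0,"gripper":4},{"x":-0.87,"y":4.3,"z":0,"wx":0,"wy":0,"wz":0,"gripper":4},{"x":-0.87,"y":4.3,"z":0,"wx":0,"wy":0,"wz":0,"gripper":4},{"x":-0.87,"y":4.3,"z":0,"wx":0,"wy":0,"wz":0,"gripper":4},{"x":-0.87,"y":4.3,"z":0,"wx":0,"wy":0,"wz":0,"gripper":4},{"x":-0.87,"y":4.3,"z":0,"wx":0,"wy":0,"wz":0,"gripper":4},{"x":-0.87,"y":4.3,"z":0,"wx":0,"wy":0,"wz":0,"gripper":4},{"x":-0.87,"y":4.3,"z":0,"wx":0,"wy":0,"wz":0,"gripper":4},{"x":-0.87,"y":4.3,"z":0,"wx":0,"wy":0,"wz":0,"gripper":4},{"x":0,"y":0,"z":0,"wx":0,"wy":0,"wz":0,"gripper":4}]}}

```text
time_s: 19.6
position: [0.5398, -0.384, 0.5246]
tool_rot: [[0.95, 0.312, 0.014], [0.313, -0.948, -0.062], [-0.006, 0.063, -0.998]]
ft_force: [1.4, 0.4, -4.8]
grip_width: 0.0492
```

>>> {"op": "step_arm", "data": {"increments": [{"x":0,"y":0,"z":0,"wx":0.12,"wy":0,"wz":0,"gripper":4},{"x":0,"y":0,"z":0,"wx":0.12,"wy":0,"wz":0,"gripper":4},{"x":0,"y":0,"z":0,"wx":0.12,"wy":0,"wz":0,"gripper":4},{"x":0,"y":0,"z":0,"wx":0.12,"wy":0,"wz":0,"gripper":4},{"x":0,"y":0,"z":0,"wx":0.12,"wy":0,"wz":0,"gripper":4},{"x":0,"y":0,"z":0,"wx":0.12,"wy":0,"wz":0,"gripper":4},{"x":0,"y":0,"z":0,"wx":0.12,"wy":0,"wz":0,"gripper":4},{"x":0,"y":0,"z":0,"wx":0,"wy":0,"wz":0,"gripper":4},{"x":0,"y":0,"z":0,"wx":0,"wy":0,"wz":0,"gripper":4}]}}

```text
time_s: 20.5
position: [0.5403, -0.3785, 0.5274]
tool_rot: [[0.948, 0.227, -0.223], [0.318, -0.68, 0.661], [-0.002, -0.697, -0.717]]
ft_force: [0.7, -0.1, -3.3]
grip_width: 0.049
```

```bash
python3 - <<'E'
from h import *
place(20.3,45,.12)
E
```

```text
block x axis [-4.22427799e-04 -8.50784812e-04 -9.99913545e-01]
t 20.5 grasp now [ 0.5057 -0.2761  0.4163] shift cm [-0.04 16.49 15.63] turn rad [ 0.014 -0.02  -0.023] q [-47.4  38.5  29.3  33.8 149.4 -42.2] w 0.049 F [ 0.7 -0.1 -3.3]
```

>>> {"op": "step_arm", "data": {"increments": [{"x":0,"y":0,"z":0,"wx":0.014,"wy":-0.02,"wz":-0.023,"gripper":4},{"x":0,"y":2,"z":2,"wx":0,"wy":0,"wz":0,"gripper":4},{"x":0,"y":2,"z":2,"wx":0,"wy":0,"wz":0,"gripper":4},{"x":0,"y":2,"z":2,"wx":0,"wy":0,"wz":0,"gripper":4},{"x":0,"y":2,"z":2,"wx":0,"wy":0,"wz":0,"gripper":4},{"x":0,"y":2,"z":2,"wx":0,"wy":0,"wz":0,"gripper":4},{"x":0,"y":2,"z":2,"wx":0,"wy":0,"wz":0,"gripper":4},{"x":0,"y":2,"z":2,"wx":0,"wy":0,"wz":0,"gripper":4},{"x":0,"y":2,"z":2,"wx":0,"wy":0,"wz":0,"gripper":4},{"x":0,"y":0,"z":0,"wx":0,"wy":0,"wz":0,"gripper":4},{"x":0,"y":0,"z":0,"wx":0,"wy":0,"wz":0,"gripper":4}]}}

```text
time_s: 21.6
position: [0.5404, -0.3777, 0.3024]
tool_rot: [[0.937, 0.247, -0.246], [0.348, -0.661, 0.665], [0.002, -0.709, -0.705]]
ft_force: [0.6, 0.3, -3.2]
grip_width: 0.0489
```

```bash
python3 - <<'E'
from h import *
place(20.3,45,.12)
place(20.3,45,.03)
from rig import env
st=env.observe();Q=np.array(st["tool_rot"]);G=st["position"]+Q[:,2]*.155;h=np.load("hold.npz")
bx,bz,ft=Q@h["bx"],Q@h["bz"],G+Q@h["foot"];by=np.cross(bz,bx)
P=[ft+a*by*.025+b*bz*.022-c*bx for c in(0,.106) for a in(1,-1) for b in(1,-1)]
t=avg("top",3);s=avg("side",3)
def draw(im,n,x0,y0,x1,y1,k):
    o=cv2.convertScaleAbs(cv2.resize(im[y0:y1,x0:x1],None,fx=k,fy=k,interpolation=cv2.INTER_CUBIC),alpha=1.4)
    q=((px(n,P)-[x0,y0]+.5)*k).astype(int)
    for u in q:cv2.circle(o,tuple(int(v) for v in u),3,(255,0,255),1)
    return o
a=draw(t,"top",260,170,360,270,4);b=draw(s,"side",230,120,330,220,4)
cv2.imwrite("pics/pl1.png",np.hstack([a,b]))
E
```

```text
block x axis [-4.22427799e-04 -8.50784812e-04 -9.99913545e-01]
t 21.6 grasp now [ 0.5023 -0.2747  0.1931] shift cm [-0.14  0.84 -0.55] turn rad [-0.002 -0.     0.003] q [-47.2  43.5  55.8  18.7 122.2 -63.7] w 0.0489 F [ 0.6  0.3 -3.2]
block x axis [-4.22427799e-04 -8.50784812e-04 -9.99913545e-01]
t 21.6 grasp now [ 0.5023 -0.2747  0.1931] shift cm [-0.16  7.22  5.79] turn rad [-0.002 -0.     0.003] q [-47.2  43.5  55.8  18.7 122.2 -63.7] w 0.0489 F [ 0.6  0.3 -3.2]
```

View pics/pl1.png

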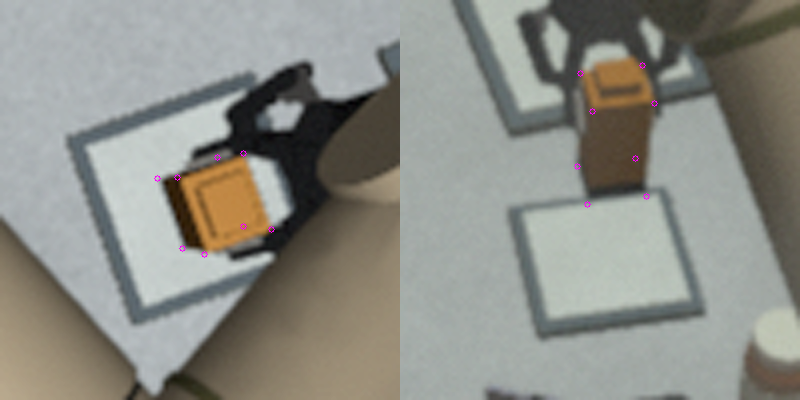

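Both views show the block held upright, roughly over the plate. Its foot appears about 5 mm off the prediction, so I zoom in to measure the tilt.

```bash
python3 - <<'E'
from h import *
t=avg("top",6);s=avg("side",6)
def c(im,x0,y0,k=10):return cv2.convertScaleAbs(cv2.resize(im[y0:y0+44,x0:x0+40],None,fx=k,fy=k,interpolation=cv2.INTER_CUBIC),alpha=1.8)
cv2.imwrite("pics/pl2.png",np.hstack([c(t,294,202),c(s,264,132)]))
E
```

```text
(no output)
```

View pics/pl2.png

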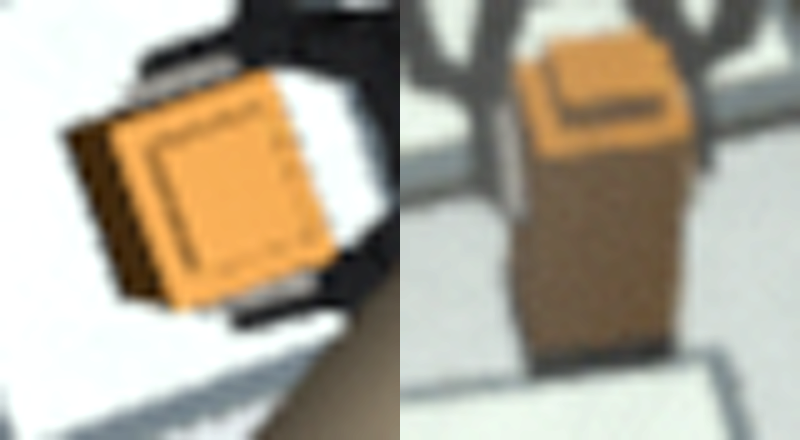

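```bash
cat > fit.py <<'E'
from h import *
from scipy.optimize import least_squares
from rig import env
T={(1,-1,1):(110,122),(-1,-1,1):(178,308),(1,1,1):(270,70),(-1,1,1):(338,255),(1,-1,0):(63,132),(-1,-1,0):(122,298)}
S={(1,1,1):None,(1,-1,1):(145,158),(-1,-1,1):(292,140),(1,-1,0):(130,372),(-1,-1,0):(272,355)}
S.pop((1,1,1))
st=env.observe();Q=np.array(st["tool_rot"]);G=st["position"]+Q[:,2]*.155;h=np.load("hold.npz")
bx,bz=Q@h["bx"],Q@h["bz"];by=np.cross(bz,bx);B0=np.c_[bx,by,bz]
def pts(p,ks):
    B=B0@Ro.from_rotvec(p[3:]).as_matrix()
    return [G+Q@h["foot"]+p[:3]+B@np.array([-k[2]*.106,k[0]*.025,k[1]*.022]) for k in ks]
def f(p):
    r=[]
    for n,D,o in(("top",T,(294,202)),("side",S,(264,132))):
        r.append((px(n,pts(p,D))-(np.array(list(D.values()))/10-.45+o)).ravel())
    return np.concatenate(r)
r=least_squares(f,np.zeros(6));p=r.x
B=B0@Ro.from_rotvec(p[3:]).as_matrix()
print("dfoot mm",p[:3]*1000,"rot deg (block axes)",np.degrees(p[3:]).round(2),"bx",B[:,0].round(4),"foot",G+Q@h["foot"]+p[:3],"res px",r.fun.round(1))
np.save("fit.npy",p)
E
python3 fit.py
```

```text
dfoot mm [ 0.18349962 -3.22964481  3.00622343] rot deg (block axes) [ 0.54 -1.41 -0.41] bx [ 0.0019 -0.0223 -0.9997] foot [ 0.50005465 -0.27172289  0.12441534] res px [-0.5  0.1 -0.5  0.6  0.3 -0.5  0.3  0.1  0.2 -0.7  0.5  0.1 -0.6 -0.4
  0.5 -0.6 -0.1  0.8  0.5  0.5]
```

```bash
cat >> fit.py <<'E'
np.savez("hold.npz",foot=Q.T@(G+Q@h["foot"]+p[:3]-G),bx=Q.T@B[:,0],bz=Q.T@B[:,2])
E
python3 fit.py >/dev/null; python3 - <<'E'
from h import *
place(20.3,45,.03);place(20.3,46.2,.03)
E
```

```text
block x axis [ 0.00135211 -0.02643499 -0.99956364]
t 22.5 grasp now [ 0.5023 -0.2745  0.1921] shift cm [-0.06  7.15  6.14] turn rad [-0.004 -0.001  0.001] q [-47.3  43.5  55.9  18.7 122.1 -63.6] w 0.0498 F [ 0.8 -0.4 -4.6]
block x axis [-0.00591231 -0.0067967  -0.99987347]
t 22.5 grasp now [ 0.5023 -0.2745  0.1921] shift cm [-0.06  7.58  6.04] turn rad [ 0.017 -0.001  0.001] q [-47.3  43.5  55.9  18.7 122.1 -63.6] w 0.0498 F [ 0.8 -0.4 -4.6]
```

>>> {"op": "step_arm", "data": {"increments": [{"x":0,"y":2,"z":1.5,"wx":0,"wy":0,"wz":0,"gripper":4},{"x":0,"y":2,"z":1.5,"wx":0,"wy":0,"wz":0,"gripper":4},{"x":0,"y":2,"z":1.5,"wx":0,"wy":0,"wz":0,"gripper":4},{"x":0,"y":1,"z":1,"wx":0,"wy":0,"wz":0,"gripper":4},{"x":0,"y":0.6,"z":0.5,"wx":0.018,"wy":0,"wz":0,"gripper":4},{"x":0,"y":0,"z":0,"wx":0,"wy":0,"wz":0,"gripper":4},{"x":0,"y":0,"z":0,"wx":0,"wy":0,"wz":0,"gripper":4},{"x":0,"y":0,"z":0,"wx":0,"wy":0,"wz":0,"gripper":4}]}}

```text
time_s: 23.3
position: [0.5443, -0.388, 0.2064]
tool_rot: [[0.938, 0.242, -0.248], [0.347, -0.649, 0.677], [0.003, -0.721, -0.693]]
ft_force: [0.1, -0.6, -4.2]
grip_width: 0.0493
```

```bash
python3 - <<'E'
from h import *
place(20.3,46.2,.014)
E
```

```text
block x axis [-0.00591231 -0.0067967  -0.99987347]
t 23.3 grasp now [ 0.5058 -0.2831  0.099 ] shift cm [-0.07  1.23  1.25] turn rad [ 0.001 -0.002  0.002] q [-47.6  49.9  59.   17.4 114.  -67.1] w 0.0493 F [ 0.1 -0.6 -4.2]
```

>>> {"op": "step_arm", "data": {"increments": [{"x":0,"y":0.4,"z":0.4,"wx":0,"wy":0,"wz":0,"gripper":4},{"x":0,"y":0.3,"z":0.3,"wx":0,"wy":0,"wz":0,"gripper":4},{"x":0,"y":0.1,"z":0.1,"wx":0,"wy":0,"wz":0,"gripper":4},{"x":0,"y":0,"z":0,"wx":0,"wy":0,"wz":0,"gripper":4},{"x":0,"y":0,"z":0,"wx":0,"wy":0,"wz":0,"gripper":4}]}}

```text
time_s: 23.8
position: [0.5442, -0.3877, 0.1939]
tool_rot: [[0.938, 0.241, -0.249], [0.347, -0.648, 0.678], [0.002, -0.722, -0.692]]
ft_force: [0.2, -0.0, -3.2]
grip_width: 0.0493
```

>>> {"op": "step_arm", "data": {"increments": [{"x":0,"y":0.1,"z":0.1,"wx":0,"wy":0,"wz":0,"gripper":4},{"x":0,"y":0.1,"z":0.1,"wx":0,"wy":0,"wz":0,"gripper":4},{"x":0,"y":0,"z":0,"wx":0,"wy":0,"wz":0,"gripper":4}]}}

```text
time_s: 24.1
position: [0.5441, -0.3876, 0.1912]
tool_rot: [[0.938, 0.242, -0.249], [0.347, -0.648, 0.678], [0.002, -0.722, -0.692]]
ft_force: [0.8, -0.5, -2.3]
grip_width: 0.049
```

>>> {"op": "step_arm", "data": {"increments": [{"x":0,"y":0.1,"z":0.1,"wx":0,"wy":0,"wz":0,"gripper":4},{"x":0,"y":0,"z":0,"wx":0,"wy":0,"wz":0,"gripper":4}]}}

```text
time_s: 24.3
position: [0.5441, -0.3876, 0.1911]
tool_rot: [[0.938, 0.242, -0.249], [0.347, -0.648, 0.678], [0.003, -0.722, -0.692]]
ft_force: [-0.7, 0.2, 6.4]
grip_width: 0.0493
```

>>> {"op": "step_arm", "data": {"increments": [{"x":0,"y":0,"z":0,"wx":0,"wy":0,"wz":0,"gripper":4},{"x":0,"y":0,"z":0,"wx":0,"wy":0,"wz":0,"gripper":4},{"x":0,"y":0,"z":0,"wx":0,"wy":0,"wz":0,"gripper":4.9},{"x":0,"y":0,"z":0,"wx":0,"wy":0,"wz":0,"gripper":5.1},{"x":0,"y":0,"z":0,"wx":0,"wy":0,"wz":0,"gripper":5.4},{"x":0,"y":0,"z":0,"wx":0,"wy":0,"wz":0,"gripper":6},{"x":0,"y":0,"z":0,"wx":0,"wy":0,"wz":0,"gripper":7},{"x":0,"y":0,"z":0,"wx":0,"wy":0,"wz":0,"gripper":8.5},{"x":0,"y":0,"z":0,"wx":0,"wy":0,"wz":0,"gripper":8.5},{"x":0,"y":0,"z":0,"wx":0,"wy":0,"wz":0,"gripper":8.5},{"x":0,"y":0,"z":0,"wx":0,"wy":0,"wz":0,"gripper":8.5}], "newtons": 20}}

```text
time_s: 25.4
position: [0.5441, -0.3876, 0.1896]
tool_rot: [[0.938, 0.241, -0.249], [0.347, -0.648, 0.678], [0.002, -0.722, -0.692]]
ft_force: [0.2, -0.6, -0.3]
grip_width: 0.0846
```

```bash
python3 - <<'E'
from h import *
t=avg("top",2);s=avg("side",2)
def c(im,x0,y0,k=5):return cv2.convertScaleAbs(cv2.resize(im[y0:y0+90,x0:x0+80],None,fx=k,fy=k,interpolation=cv2.INTER_CUBIC),alpha=1.5)
cv2.imwrite("pics/pl3.png",np.hstack([c(t,270,175),c(s,240,140)]))
go([0,0,0])
E
```

```text
t 25.6 grasp now [ 0.5055 -0.2825  0.0824] shift cm [-37.62 -24.56  37.45] turn rad [0. 0. 0.] q [-47.6  51.   59.7  17.2 112.4 -67.7] w 0.0852 F [-0.3 -0.1 -0.1]
```

View pics/pl3.png

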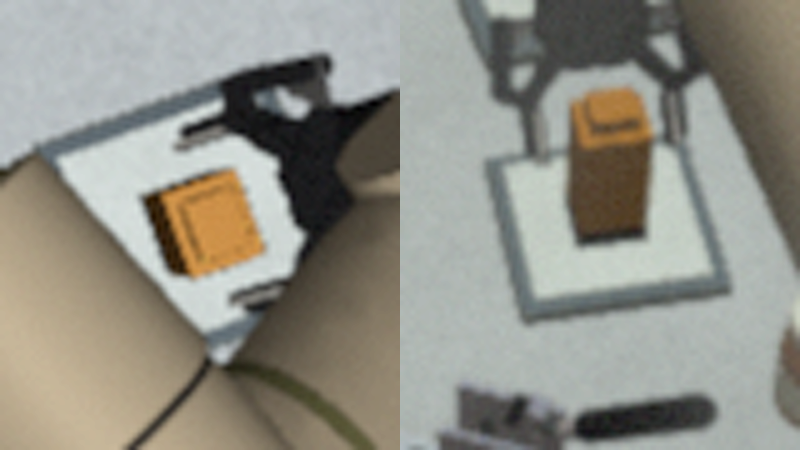

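The block stands free and upright on the plate, its foot at (610,237) in the side crop, with the fingers clear on both sides. I back off along the tool axis.

>>> {"op": "step_arm", "data": {"increments": [{"x":0,"y":0,"z":-1,"wx":0,"wy":0,"wz":0,"gripper":8.5},{"x":0,"y":0,"z":-2,"wx":0,"wy":0,"wz":0,"gripper":8.5},{"x":0,"y":0,"z":-3,"wx":0,"wy":0,"wz":0,"gripper":8.5},{"x":0,"y":0,"z":-3,"wx":0,"wy":0,"wz":0,"gripper":8.5},{"x":0,"y":0,"z":-3,"wx":0,"wy":0,"wz":0,"gripper":8.5},{"x":0,"y":-2,"z":-3,"wx":0,"wy":0,"wz":0,"gripper":8.5},{"x":0,"y":-3,"z":-3,"wx":0,"wy":0,"wz":0,"gripper":8.5},{"x":0,"y":-3,"z":0,"wx":0,"wy":0,"wz":0,"gripper":8.5},{"x":0,"y":-3,"z":0,"wx":0,"wy":0,"wz":0,"gripper":8.5},{"x":0,"y":0,"z":0,"wx":0,"wy":0,"wz":0,"gripper":8.5},{"x":0,"y":0,"z":0,"wx":0,"wy":0,"wz":0,"gripper":8.5}]}}

```text
time_s: 26.7
position: [0.5624, -0.4384, 0.3941]
tool_rot: [[0.938, 0.242, -0.249], [0.347, -0.649, 0.677], [0.002, -0.721, -0.692]]
ft_force: [0.3, -0.0, -0.7]
grip_width: 0.085
```

```bash
python3 - <<'E'
from h import *
go([0,0,0])
t=avg("top",3);s=avg("side",3);s0=cv2.imread("pics/s_avg.png");t0=cv2.imread("pics/t_avg.png")
cv2.imwrite("pics/fin.png",cv2.convertScaleAbs(np.hstack([cv2.resize(t[90:310,90:370],(400,314)),cv2.resize(s[90:384,90:370],(400,420))[:314]]),alpha=1.4))
b=px("top",[[.502,-.279,.12]])[0];print("expected head px",(b-[90,90])*400/280)
# orange mask: centroid of the head/shoulder top (z ~.12)
h=cv2.cvtColor(t,cv2.COLOR_BGR2HSV);m=((h[...,0]>8)&(h[...,0]<22)&(h[...,1]>120)&(h[...,2]>110)).astype(np.uint8);m[:, :280]=0;m[:,340:]=0
c=max(cv2.findContours(m,0,1)[0],key=cv2.contourArea);u=cv2.minAreaRect(c);print(u,w("top",u[0],.12))
hs=cv2.cvtColor(t,cv2.COLOR_BGR2HSV)
for nm,sd in(("d1",(164,129)),("d2",(293,136)),("wt",(159,273))):
    for im in(t0,t):
        q=cv2.cvtColor(im,cv2.COLOR_BGR2HSV);H=int(q[sd[1],sd[0],0]);mm=((abs(q[...,0].astype(int)-H)<12)&(q[...,1]>90)).astype(np.uint8)
        n,l,st,ce=cv2.connectedComponentsWithStats(mm);k=l[sd[1],sd[0]];print(nm,ce[k].round(2),st[k,4])
E
```

```text
t 26.7 grasp now [ 0.5238 -0.3335  0.2868] shift cm [-37.61 -13.62  55.48] turn rad [0. 0. 0.] q [-49.2  47.1  33.4  24.  141.3 -56.4] w 0.085 F [ 0.3 -0.  -0.7]
expected head px [318.85894045 184.85072383]
((312.25341796875, 219.34246826171875), (17.205049514770508, 14.747185707092285), 69.44395446777344) [ 0.50211423 -0.2764077   0.12      ]
d1 [164.13 128.99] 661
d1 [164.12 128.98] 661
d2 [292.98 136.46] 645
d2 [292.96 136.48] 642
wt [160.01 272.74] 210
wt [160.   272.78] 209
```

View pics/fin.png

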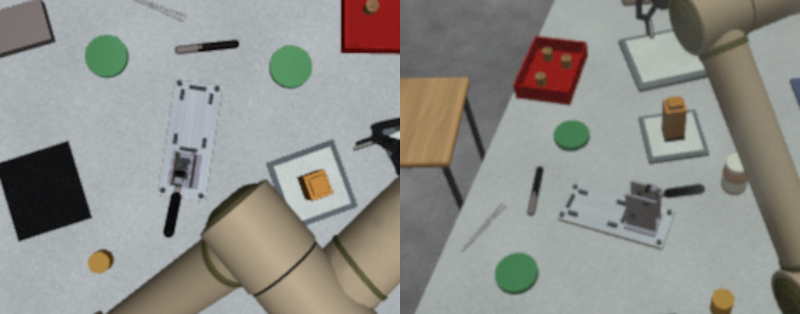

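```bash
python3 -c "
from rig import env
print(env.close_job())"
```

```text
the job is handed in; nothing more can be done
None
```

The job is done and handed in at about 27 s of the 67 s allowed. `close_job` reports no verdict, so what follows rests on my own checks.

**What I did:**
- I pushed the handle over centre with the closed fingers, and the clamp stayed open.
- I lifted the block out across its width and laid it flat on the mat, foot to the right, then let go.
- I regrasped it with the tool tilted 45° from the head side, swung it upright, lowered it onto the smaller plate until light contact (about 10 N), let go and backed off.

**Last checks:**
- **Block:** it stands upright, about 3 mm from the plate's middle in the top view.
- **Clamp:** still open.
- **Dishes and weight:** these moved less than 0.1 px between the first and last pictures.
- **Jar and marker:** I checked these only by eye. Both look unmoved.
- **Robot:** the gripper is clear and touches nothing. The readings I took stayed within about 9 N at the wrist, but I did not log the force continuously.

**What disagreed:** in the second grasp the pictures showed the block tilted about 1.3° and its foot about 4 mm off my prediction. I corrected the tilt and position before setting it down. Contact then came about 2 mm higher than that corrected estimate, which is within the camera calibration error.

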